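# Draw the larder's vent flap shut with the hook pole

### The arm

A 6-joint arm with a two-finger parallel gripper is mounted at the origin on the work surface. World frame = base frame: x ahead of the robot, y to its left, z up, the work surface at z = 0. Lengths are in mm, angles in rad, forces in N, time in s.
With the tool pointing down it reaches from about 350 to 950 mm from the base axis. Payload 17.4 kg.
Tool frame: the origin (TCP) lies midway between the tips of the shut fingers; the grasp point (between the pads) lies 19 mm behind it; z points along the fingers, y is the line along which they close (so a half turn about z gives the same grasp; the last joint's range is limited). The gripper opens to 93 mm and grips with 3 to 60 N. Pads are 15 mm wide; open, the fingers measure 128 mm over their backs; the gripper's body (75 mm by 188 mm) begins 65 mm behind the grasp point.
Start: joints at [-1.293, 0.116, 1.442, -0, 1.584, -0.038], TCP at [209.63, -641.629, 218.646] pointing down, gripper open.
Joint ranges: [-2.83, 2.83], [-0.83, 2.19], [0.07, 2.5], [-1.14, 4.28], [0.01, 3], [-2.97, 2.97]. Speed limits (rad/s): [1.89, 1.89, 2.22, 3.14, 3.14, 3.14].

### API

Orientations are given as a rotation vector (axis times angle).
In Python, from bench import env gives the robot as it stands.
- The arm moves only by the shell command python3 shift.py 'ROWS' [OPENING]. ROWS is 1 to 5 rows, parted by semicolons, with the numbers parted by commas; each row has 4 numbers: dx, dy, dz in units of 100 mm, then a turn about the tool's z in units of 0.05 rad; each row is the pose to reach, as a shift and turn from the pose commanded when the command began, along the tool's axes at that moment; what a row does not reach only later rows make up. A row lasts 1/10 s, in which the tool goes at most 50 mm and 0.15 rad, less where a joint would pass 70% of its speed; a pose out of reach is approached as far as the arm can. OPENING is the finger opening in mm, set as the command begins (- or left out keeps the last). The fingers move at their own pace and stop on an object; the grip force is fixed at half the most. Time passes only in rows, so rows that do not move let the fingers close. It prints the time, the measured TCP pose, the force, the opening and the grip force at its end. Input that does not fit is refused with a message, and nothing moves.
- env.state(): the state, without advancing time (a new reading comes with each control period).
- env.read_camera(name): name is "scene" or "top"; returns a dict with "pixels" (384x512x3 uint8, red, green, blue), "intrinsics" (3x3 intrinsics, pixels), "dist_coeffs" ([k1, k2, p1, p2, k3] as OpenCV has them; the pictures are not rectified), "position" and "attitude" of the camera in the world. Camera axes: x right, y down, z forward; pixel columns grow to the right and rows downward; lengths in mm; the calibration is good to about 2 mm. A picture is of the moment at which its call begins. There is no depth.
- env.hand_in(): hands the job in; it is judged then, once.
The state is a dict: "time": time; "joint_positions": joint angles; "qvel": joint speeds; "joint_efforts": joint torques, N m; "tool_pos": TCP position; "ee_rot": TCP orientation; "force": force on the tool from outside, world axes, zero at the start; "torque": the same for the moment, N m; "opening": finger opening in mm; "grip_force": force on a finger pad.
Only numpy, scipy, OpenCV 4.12 (cv2) and the standard library are available. Lean on these libraries where they do the work, as an engineer would, in place of code of your own. Each camera call takes 0.05 s, during which the arm holds its last target. There are 200 camera calls.

### The job

The vent flap on top of the larder cupboard is standing open. Take the hooked pole from its cradle, put its hook through the flap's ring eye and draw the flap fully shut with it, keeping the robot's own hand and arm off the cupboard and its rail; then unhook, and lay the pole back in both notches of its cradle as it was, hook end pointing the same way. Leave the jars and the bowl where they are.

Things in the scene. Friction and masses are not known exactly. Their poses are not given: they have to be found in the camera images.
- larder: White cupboard fixed on the table, 170 deep x 300 wide x 200 high. Origin: bottom centre of its FRONT face, which faces the robot; +x points away from the robot into it. On it a vent box open above: side walls 15 thick, y = +-135 to +-150, up to z = 340; low back. Its front opening is closed by the flap. Posts at y = +-142 rise to 420. Hand and arm must not press on any of it (3 N); the pole may.
- rail_mid (a point): Middle of a steel rail, 16 dia, 285 long along the cupboard's y, 60 in front of its front face at z = 410, on a 12 dia bracket arm at each end. It blocks an upright hand: to work in the ring, the tool must be tilted about 20 to 40 degrees (fingers pointing forward to the cupboard, hand leaning back to the robot, the pole rising towards the ring and passing under the rail).
- flap (a joint): Opening of the wooden vent flap (262 wide, 130 high, 12 thick) in rad: 0 = shut, upright, at a stop; 0.55 to 0.95 at the start, its top leaning away from the robot into the vent box. Stiff friction hinge: it stays where it is left; 2 to 4 N at the ring moves it.
- flap_hinge (a point): Middle of the flap's hinge axis, at its lower edge: in the larder's frame x = 10, y = 0, z = 205. The axis runs along the larder's y; to shut, the top comes towards the robot.
- flap_ring (a point): Centre of the hole of the steel ring eye on the flap's robot-side face, mid-width near the top. Hole 34 dia, bar 6 dia. With the flap open by q it lies 101 sin q - 35 cos q behind (larder +x) and 101 cos q + 35 sin q above the hinge. Shut, the ring slopes 0.45 rad down towards the robot. At all starts an upright prong enters it from above.
- pole: Hook pole, 340 long, 0.11 to 0.18 kg. Origin on the axis of the square wooden shaft (18 x 18, x = -180 to 90; grip it across near the origin); x points to the hook, z up as it lies. From x = 90 to 160 a 7 dia steel rod, then folded back and down into a prong, 7 dia, 38 long, 63 degrees from the rod, ending at x = 143, z = -34. The prong hangs upright when the pole rises 27 degrees to the hook.
- pole_hook (a point): Middle of the prong: in the pole's frame x = 150, y = 0, z = -20. The prong is in the ring when this point is within 20 of point flap_ring.
- cradle: Dark wooden cradle fixed on the table, left or right of the cupboard. Origin: centre of the underside of its base (200 x 80 x 12). Two uprights 12 thick at x = +-75, each with a notch 24 wide at its floor (z = 75), flared upward, cheeks to z = 95. The pole lies level in both, along the cradle's +x, origin within 6 of over the cradle's at z = 84; grip it from above between the uprights.
- jar_a: Bystander: loose sealed preserve jar, 82 dia x 135 high, origin under its centre; on the other side of the table from the cradle.
- jar_b: Bystander: loose squat preserve jar, 70 dia x 60 high, origin under its centre; in front of the cupboard, to the right of the bowl.
- bowl: Bystander: loose white bowl, 110 dia x 45 high, origin under its centre; in front of the cupboard.

How it is judged:
By the outcome, as a careful person would: the job done as asked, in the order asked, and still so for the second after the job is handed in, with the robot touching nothing.
It also fails if it takes over 72 s, if anything falls off the work surface, if the arm or the gripper's body presses on something with over 40 N, if the wrist force passes 120 N, or if a joint passes its speed limit or range.

## Working session

There is one attempt and no reset: what is moved stays moved. The work goes in short steps, Python scripts to look and compute and a shell command to move; the robot and the scene stay as the last step left them, time stands still between calls to the robot, and variables do not carry over. Pictures are saved under pics/ and viewed, at most 10 in all, crops included, and the job is handed in when it is done.

```bash
ls; mkdir -p pics; python3 - <<'E'
from bench import env
import cv2,pickle
for n in("scene","top"):
    d=env.read_camera(n); cv2.imwrite(f"pics/{n}0.png",d["pixels"][:,:,::-1]); pickle.dump(d,open(f"{n}0.pkl","wb"))
    print(n,d["intrinsics"],d["dist_coeffs"],d["position"],d["attitude"])
print(env.state())
E
```

```text
bench.py
pics
shift.py
scene [[419.14343719   0.         251.67139377]
 [  0.         419.14343719 190.65605668]
 [  0.           0.           1.        ]] [-0.11664135  0.          0.          0.          0.        ] [1143.90342951 -294.04625163 1363.92095469] [-2.25782029 -1.37727981  0.4024901 ]
top [[476.35433695   0.         256.05697503]
 [  0.         476.35433695 190.94286867]
 [  0.           0.           1.        ]] [-0.04275592  0.          0.          0.          0.        ] [ 297.33157562   11.72699452 1440.30169377] [-2.12967526  2.10609414 -0.2118889 ]
{'time': 0.1, 'joint_positions': array([-1.29274625e+00,  1.16463677e-01,  1.44218803e+00,  3.54100299e-06,
        1.58401365e+00, -3.77892646e-02]), 'qvel': array([ 0.0007333 , -0.00066281, -0.00093635, -0.00053515, -0.00067048,
        0.00051727]), 'joint_efforts': array([ 2.70002471e-03, -7.22885871e+01, -6.23866439e+01,  7.81475566e-02,
        2.27878819e-02, -4.03746685e-05]), 'tool_pos': array([ 209.61411863, -641.43673885,  217.96818403]), 'ee_rot': array([-3.10144834e+00, -4.93892286e-01,  1.96344429e-04]), 'force': array([ 0.67422209, -0.21675309, -1.30445109]), 'torque': array([ 0.03508405,  0.01934883, -0.01137937]), 'grip_force': 0.0, 'opening': 92.93130161222963}
```
View pics/scene0.png

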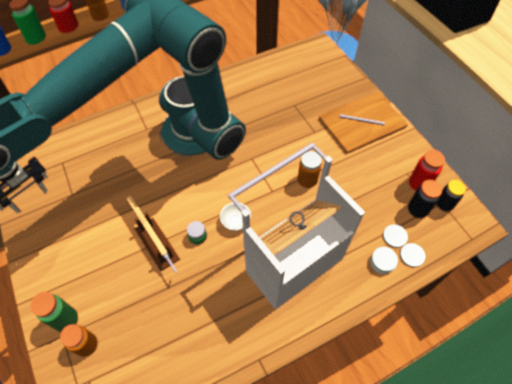

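View pics/top0.png

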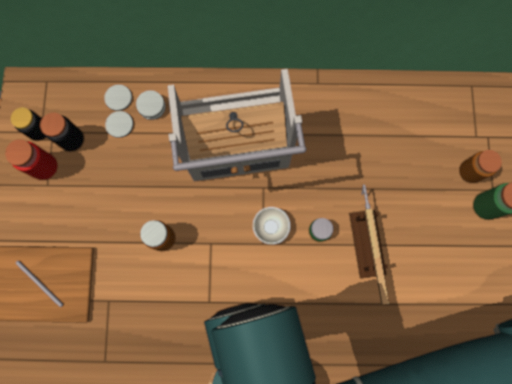

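The scene view shows the larder around (300,240) with its ring at (297,219), and the pole in its cradle around (152,238) with the hook end at (174,268). In the top view the ring is at (234,122), the rail runs (172,167)–(302,150), and the pole runs (386,300) to (365,188), hook end away from the robot. I'll take enlarged crops to get precise pixel positions.

```bash
python3 - <<'E'
import cv2,numpy as np
s=cv2.imread("pics/scene0.png");t=cv2.imread("pics/top0.png")
def c(im,x,y,w,h,k):
    o=cv2.resize(im[y:y+h,x:x+w],None,fx=k,fy=k,interpolation=cv2.INTER_CUBIC)
    for i in range(0,w,20):
        cv2.putText(o,str(x+i),(i*k,8),0,.3,(0,0,255),1);cv2.line(o,(i*k,8),(i*k,14),(0,0,255),1)
    for i in range(0,h,20):
        cv2.putText(o,str(y+i),(0,i*k+4),0,.3,(0,0,255),1);cv2.line(o,(18,i*k),(24,i*k),(0,0,255),1)
    return o
a=np.hstack([c(t,160,60,150,130,5)]);b=c(s,225,140,150,115,5)
cv2.imwrite("pics/c1.png",a);cv2.imwrite("pics/c2.png",b)
cv2.imwrite("pics/c3.png",np.hstack([c(t,335,180,75,125,5)[:600],c(s,115,185,80,100,5).repeat(1,0)[:500] if 0 else cv2.copyMakeBorder(c(s,115,185,80,100,5),0,125,0,0,0)]))
E
```

```text
Traceback (most recent call last):
ValueError: all the input array dimensions except for the concatenation axis must match exactly, but along dimension 0, the array at index 0 has size 600 and the array at index 1 has size 625
```

View pics/c1.png

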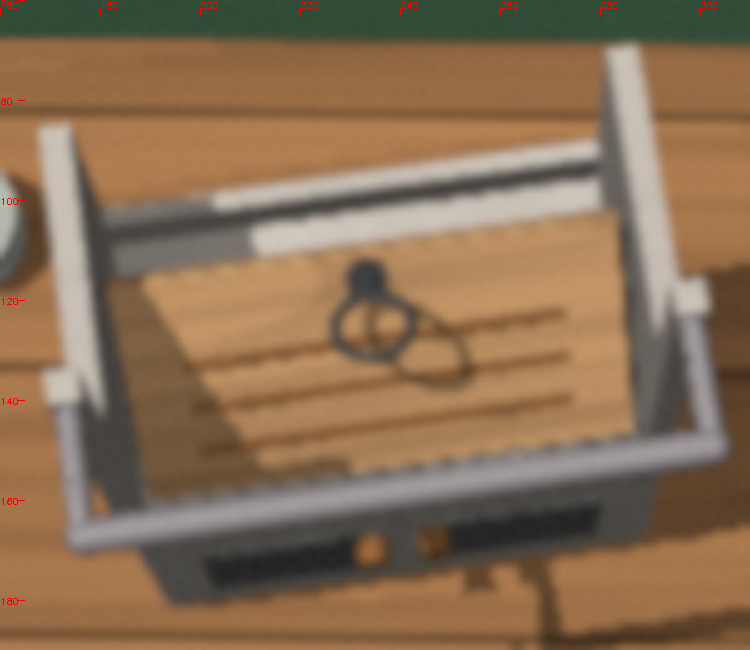

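View pics/c2.png

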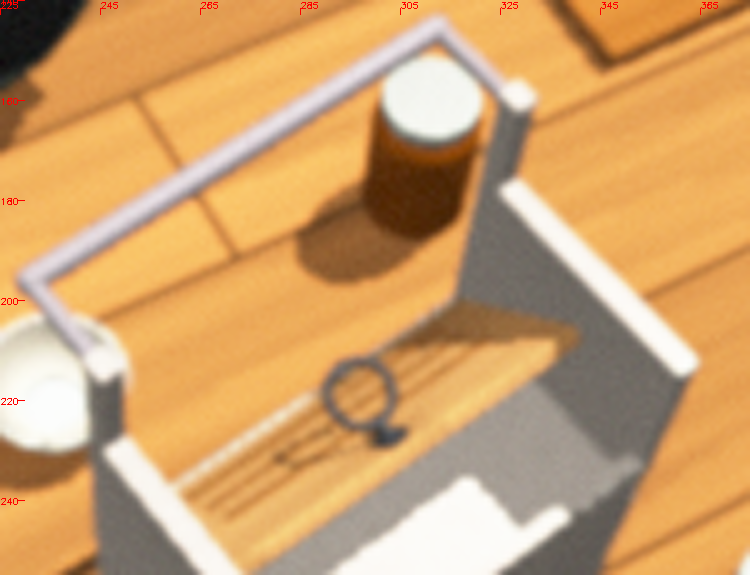

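The ring centre is at top (234.4,125.0) and scene (296.6,218.0). The rail corners are at top (175.2,167.6)/(303.2,149.2) and scene (312,145)/(230.6,196).

```bash
cat > h.py <<'E'
import cv2,numpy as np,pickle
from scipy.spatial.transform import Rotation as R
np.set_printoptions(precision=2,suppress=True)
D={n:pickle.load(open(f"{n}0.pkl","rb")) for n in("scene","top")}
def ray(n,p):
    d=D[n];u=cv2.undistortPoints(np.array([[p]],float),d["intrinsics"],np.array(d["dist_coeffs"]))[0,0]
    v=R.from_rotvec(d["attitude"]).apply([u[0],u[1],1]);return np.array(d["position"]),v/np.linalg.norm(v)
def plane(n,p,z): o,v=ray(n,p);return o+v*(z-o[2])/v[2]
def tri(pt,ps):
    (a,u),(b,v)=ray("top",pt),ray("scene",ps)
    s,t=np.linalg.lstsq(np.c_[u,-v],b-a,rcond=None)[0];P,Q=a+s*u,b+t*v
    return (P+Q)/2,np.linalg.norm(P-Q)
def proj(n,P):
    d=D[n];r=R.from_rotvec(d["attitude"]).inv();return cv2.projectPoints(r.apply(np.atleast_2d(P)-d["position"]),np.zeros(3),np.zeros(3),d["intrinsics"],np.array(d["dist_coeffs"]))[0][:,0]
def crop(im,x,y,w,h,k):
    o=cv2.resize(im[y:y+h,x:x+w],None,fx=k,fy=k,interpolation=cv2.INTER_CUBIC)
    for i in range(0,w,20): cv2.putText(o,str(x+i),(i*k,8),0,.3,(0,0,255),1);cv2.line(o,(i*k,8),(i*k,14),(0,0,255),1)
    for i in range(0,h,20): cv2.putText(o,str(y+i),(0,i*k+4),0,.3,(0,0,255),1);cv2.line(o,(18,i*k),(24,i*k),(0,0,255),1)
    return o
E
python3 - <<'E'
from h import *
s=cv2.imread("pics/scene0.png");t=cv2.imread("pics/top0.png")
a=crop(t,340,182,70,120,5);b=crop(s,120,190,80,90,5)
cv2.imwrite("pics/c3.png",np.hstack([a,cv2.copyMakeBorder(b,0,150,0,0,0)]))
print("ring",tri((234.4,125),(296.6,218)))
l=tri((175.2,167.6),(312,145));r=tri((303.2,149.2),(230.6,196))
print(l,r,(l[0]-r[0]),np.linalg.norm(l[0]-r[0]))
print([plane("top",p,410) for p in((175.2,167.6),(303.2,149.2))])
E
```

```text
ring (array([694.88,  68.63, 300.34]), np.float64(2.1650348282630327))
(array([555.63, 192.65, 407.97]), np.float64(0.029873784942672364)) (array([602.1 , -91.74, 408.57]), np.float64(4.077972832814781)) [-46.48 284.4   -0.61] 288.16881863231697
[array([555.11, 192.28, 410.  ]), array([600.98, -93.51, 410.  ])]
```

View pics/c3.png

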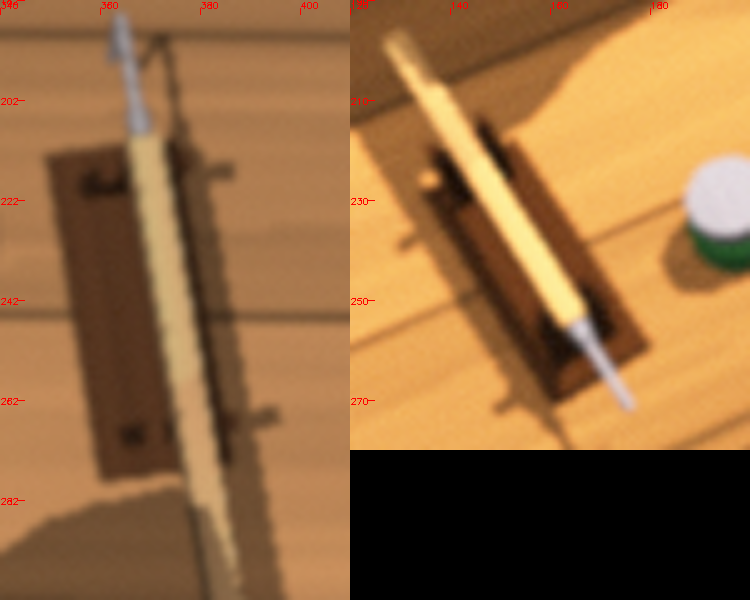

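The pole lies along the cradle, with the shaft front end at top (369,208.6) / scene (164.6,253) and the tip at top (364,184.6). The butt is at scene (129.2,197).

```bash
python3 - <<'E'
from h import *
for p in((369,208.6),(377.4,261.6),(386,300)): print("top",plane("top",p,93))
for p in((164.6,254),(149,228),(129.2,196.8)): print("scene",plane("scene",p,93))
print("tip z84",plane("top",(364,184.6),84),plane("scene",(175.5,271.5),84))
for p in((349,213),(360,278)): print("base left corners",plane("top",p,12))
for p in((179.5,259),(160.5,270),(152,218)): print("base sc corners",plane("scene",p,12))
# masks
hs=cv2.cvtColor(D["scene"]["pixels"],cv2.COLOR_RGB2HSV)
print(hs[224:240:2,140:166:2].tolist()[0])
# gripper pose ideal
E
```

```text
top [ 519.66 -313.63   93.  ]
top [ 368.84 -332.26   93.  ]
top [ 263.21 -352.54   93.  ]
scene [ 524.95 -312.03   93.  ]
scene [ 410.73 -325.45   93.  ]
scene [ 259.77 -347.13   93.  ]
tip z84 [ 591.97 -303.65   84.  ] [ 594.13 -302.66   84.  ]
base left corners [ 518.85 -271.68   12.  ]
base left corners [ 324.5  -299.39   12.  ]
base sc corners [ 526.74 -273.36   12.  ]
base sc corners [ 534.75 -347.53   12.  ]
base sc corners [ 330.16 -303.36   12.  ]
[[11, 197, 35], [15, 156, 155], [21, 120, 252], [24, 102, 253], [22, 116, 250], [19, 139, 114], [12, 205, 66], [12, 191, 119], [12, 181, 145], [16, 163, 235], [18, 152, 245], [18, 154, 245], [18, 152, 246]]
```

Both views agree on the geometry. The pole origin is about (431.5,-325.8) at yaw 0.14, and the larder yaw is 0.162. The flap is at q≈0.80 and the ring at (695,68.6,300).

The moves allow no tilt, so I'll keep the pole level. Its prong axis then nearly matches the open ring's normal. I'll grip 50 mm behind the pole origin so the upright hand stays in front of the rail.

```bash
cat > go.py <<'E'
# usage: go.py x y z yaw : tool-frame shift from measured pose to the target TCP (tool down, tool x at yaw)
import sys;from h import *;from bench import env
s=env.state();r=R.from_rotvec(s["ee_rot"]);M=r.as_matrix();t=np.array([float(a) for a in sys.argv[1:5]])
yaw=np.arctan2(M[1,0],M[0,0])
print("t",s["time"],"pos",s["tool_pos"],"yaw",round(yaw,4),"zax",M[:,2],"F",s["force"],"open",round(s["opening"],1),"shift",M.T@(t[:3]-s["tool_pos"]),"turn",round(-(t[3]-yaw),4))
E
python3 go.py 382 -332.8 190 .14
```

```text
t 0.1 pos [ 209.61 -641.44  217.97] yaw 0.3158 zax [-0.  0. -1.] F [ 0.67 -0.22 -1.3 ] open 92.9 shift [ 259.72 -239.79   28.24] turn 0.1758
```

Careful with the scale: shifts go in units of 100 mm and turns go in units of 0.05 rad. That gives: 162 mm is 1.62, -150 mm is -1.5, 0.176 rad is 3.52.

```bash
python3 shift.py '0.33,-0.3,0.04,0.6;0.65,-0.6,0.07,1.2;0.98,-0.9,0.11,1.8;1.3,-1.2,0.14,2.4;1.62,-1.5,0.18,3.52'; python3 go.py 382 -332.8 190 .14
```

```text
time: 0.6
tool_pos: [317.5, -447.0, 200.3]
ee_rot: [-3.134, -0.217, 0.0]
force: [0.8, -0.4, 1.1]
opening: 93.1
grip_force: 0.0
t 0.6 pos [ 317.47 -447.04  200.26] yaw 0.1382 zax [-0.  0. -1.] F [ 0.82 -0.4   1.07] open 93.1 shift [  79.65 -104.26   10.28] turn -0.0018
```

To row units: -103 mm is -1.03, -98 mm is -0.98.

```bash
python3 shift.py '0.25,-0.33,0.03,0;0.5,-0.66,0.06,0;0.75,-0.98,0.09,0;0.79,-1.03,0.1,0;0.79,-1.03,0.1,0'; python3 go.py 382 -332.8 65 .14; python3 - <<'E'
from h import *;from bench import env
b=[cv2.cvtColor(env.read_camera(n)["pixels"],cv2.COLOR_RGB2BGR) for n in("scene","top")]
cv2.imwrite("pics/g1.png",np.hstack([crop(b[0],100,150,100,140,4),crop(b[1],330,180,90,140,4)]))
E
```

```text
time: 1.1
tool_pos: [381.3, -334.9, 190.5]
ee_rot: [-3.134, -0.223, 0.0]
force: [-0.3, -0.4, -0.4]
opening: 92.9
grip_force: 0.0
t 1.1 pos [ 381.31 -334.89  190.49] yaw 0.1419 zax [-0.  0. -1.] F [-0.29 -0.35 -0.37] open 92.9 shift [  1.    -1.97 125.49] turn 0.0019
```

View pics/g1.png

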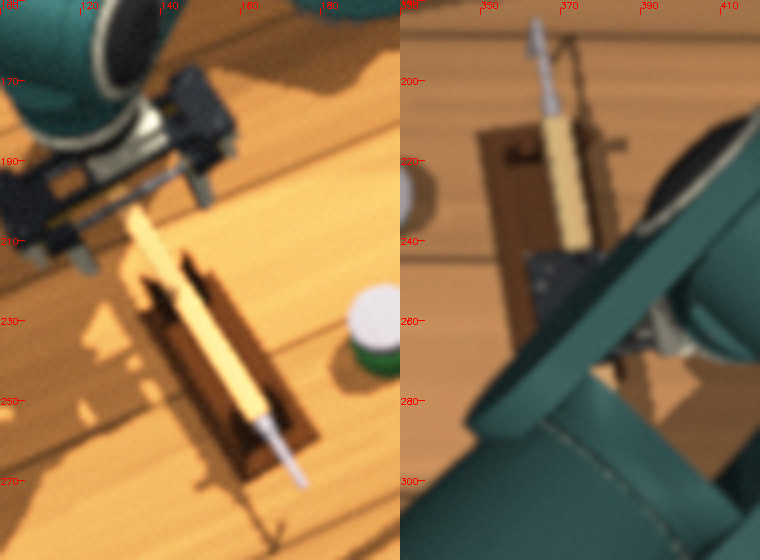

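The picture shows the open hand astride the pole, above the shaft between the uprights, with its wide side across the pole. I'll descend and grip.

```bash
python3 shift.py '0.01,-0.02,0.35,0;0.01,-0.02,0.7,0;0.01,-0.02,1,0;0.01,-0.02,1.2,0;0.01,-0.02,1.25,0'; python3 shift.py '0,0,0,0;0,0,0,0';python3 go.py 382 -332.8 65 .14
```

```text
time: 1.7
tool_pos: [380.2, -333.9, 63.2]
ee_rot: [-3.132, -0.217, 0.004]
force: [-0.2, 0.3, 1.3]
opening: 93.0
grip_force: 0.0
time: 1.9
tool_pos: [381.8, -334.5, 66.9]
ee_rot: [3.133, 0.218, 0.001]
force: [0.2, -0.2, 0.4]
opening: 92.9
grip_force: 0.0
t 1.9 pos [ 381.79 -334.48   66.91] yaw 0.1391 zax [ 0. -0. -1.] F [ 0.24 -0.24  0.37] open 92.9 shift [ 0.44 -1.64  1.91] turn -0.0009
```

To row units: -1 mm is -0.01, 1 mm is 0.01.

```bash
python3 shift.py '0,-0.01,0.01,0;0,-0.01,0.01,0;0,-0.01,0.01,0;0,-0.01,0.01,0;0,-0.01,0.01,0' 5; python3 shift.py '0,0,0,0;0,0,0,0;0,0,0,0;0,0,0,0;0,0,0,0'
```

```text
time: 2.4
tool_pos: [381.5, -332.7, 64.8]
ee_rot: [3.134, 0.22, 0.0]
force: [0.4, 0.2, -0.0]
opening: 57.3
grip_force: 0.0
time: 2.9
tool_pos: [381.4, -332.6, 64.6]
ee_rot: [-3.134, -0.219, 0.0]
force: [0.6, -1.0, 1.0]
opening: 17.3
grip_force: 27.5
```

```bash
python3 shift.py '0,0,-0.1,0;0,0,-0.25,0;0,0,-0.5,0;0,0,-0.85,0;0,0,-1.2,0'; python3 shift.py '0,0,-0.4,0;0,0,-0.8,0;0,0,-1.2,0;0,0,-1.5,0;0,0,-1.61,0';python3 shift.py '0,0,0,0;0,0,0,0;0,0,0,0'
python3 - <<'E'
from h import *;from bench import env
e=np.array([.987,.161,0]);n=np.array([-.161,.987,0]);H=np.array([647.5,61.3,0])-10*e
for hx,hz in((-80,345),(57,345),(57,302),(46,306),(4,309),(-36,297)):
    P=H+hx*e-200.6*e; print((hx,hz),P[:2],hz+20-19.4)
b=[cv2.cvtColor(env.read_camera(k)["pixels"],cv2.COLOR_RGB2BGR) for k in("scene","top")]
cv2.imwrite("pics/g2.png",np.hstack([crop(b[0],60,150,150,140,4)[:,:600],crop(b[1],360,160,50,140,4)]))
s=env.state();print(s["tool_pos"],s["ee_rot"],s["force"],s["opening"])
hk=s["tool_pos"]+[0,0,19.4]+R.from_euler("z",.139).apply([200.6+10,0,0]);print(hk,proj("scene",hk),proj("top",hk))
E
```

```text
time: 3.4
tool_pos: [381.3, -332.5, 187.2]
ee_rot: [3.133, 0.219, 0.001]
force: [0.5, 0.1, -1.6]
opening: 17.7
grip_force: 30.0
time: 3.9
tool_pos: [381.5, -332.7, 350.2]
ee_rot: [3.13, 0.219, 0.005]
force: [-0.8, -0.2, -1.2]
opening: 17.8
grip_force: 30.0
time: 4.2
tool_pos: [381.3, -332.4, 343.8]
ee_rot: [-3.132, -0.219, 0.003]
force: [0.8, 0.1, -1.8]
opening: 18.0
grip_force: 30.0
(-80, 345) [360.68  14.51] 345.6
(57, 345) [495.9   36.57] 345.6
(57, 302) [495.9   36.57] 302.6
(46, 306) [485.04  34.8 ] 306.6
(4, 309) [443.59  28.04] 309.6
(-36, 297) [404.11  21.6 ] 297.6
[ 381.31 -332.47  344.3 ] [-3.13 -0.22  0.  ] [-0.91  0.58 -1.23] 17.776447960815197
[ 589.88 -303.29  363.7 ] [[157.33 232.51]] [[390.58 160.46]]
```

View pics/g2.png

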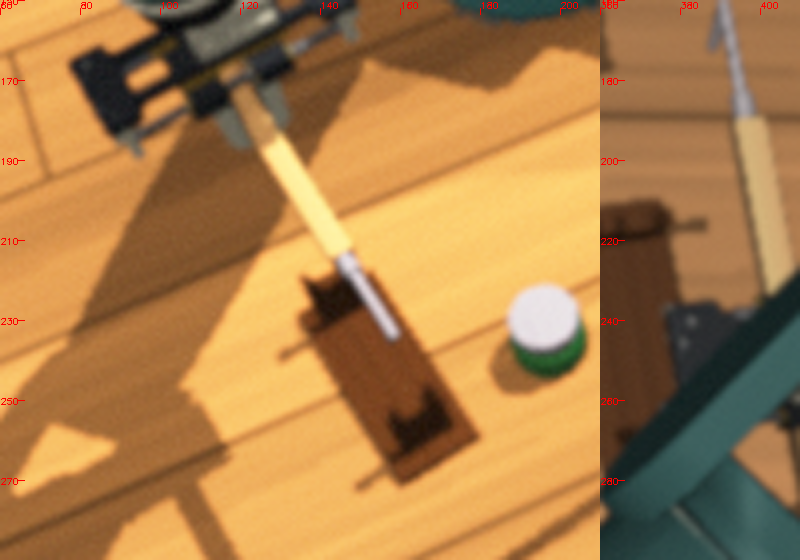

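The scene shows the pole lifted level, with its tip at (158.5,234) against a predicted (157.3,232.5). The grip is good. Now I'll move sideways to in front of the ring.

```bash
python3 go.py 372 16.3 346.5 .162; python3 shift.py '0.03,-0.25,0,0;0.06,-0.65,0,0;0.1,-1.1,0,0;0.15,-1.55,0,0;0.2,-2,-0.01,0'; python3 go.py 372 16.3 346.5 .162
```

```text
t 4.3 pos [ 381.31 -332.47  344.3 ] yaw 0.1398 zax [-0.  0. -1.] F [-0.91  0.58 -1.23] open 17.8 shift [  39.38 -346.67   -1.72] turn -0.0222
time: 4.8
tool_pos: [372.7, -130.3, 345.9]
ee_rot: [-3.134, -0.218, 0.001]
force: [1.4, 0.2, -1.0]
opening: 17.7
grip_force: 30.0
t 4.8 pos [ 372.75 -130.26  345.88] yaw 0.1389 zax [-0.  0. -1.] F [ 1.38  0.18 -1.03] open 17.7 shift [  19.56 -145.26   -0.56] turn -0.0231
```

To row units: -145 mm is -1.45, -143 mm is -1.43, -0.023 rad is -0.46.

```bash
python3 shift.py '0.06,-0.45,0,0;0.12,-0.9,0,0;0.17,-1.25,0,-0.2;0.2,-1.43,0,-0.46;0.2,-1.45,0,-0.46'; python3 shift.py '0,0,0,0;0,0,0,0;0,0,0,0'; python3 go.py 495.9 36.6 345.6 .162
```

```text
time: 5.3
tool_pos: [372.8, 16.3, 346.2]
ee_rot: [-3.13, -0.261, 0.001]
force: [0.6, -0.2, -1.3]
opening: 17.9
grip_force: 30.0
time: 5.6
tool_pos: [373.1, 13.7, 346.5]
ee_rot: [3.131, 0.253, -0.0]
force: [-0.2, 0.9, -1.5]
opening: 17.7
grip_force: 30.0
t 5.6 pos [373.08  13.74 346.51] yaw 0.1611 zax [-0. -0. -1.] F [-0.15  0.93 -1.47] open 17.7 shift [124.9   -2.86   0.87] turn -0.0009
```

To row units: -2 mm is -0.02, 110 mm is 1.1.

```bash
python3 shift.py '0.25,-0.02,0,0;0.5,-0.02,0,0;0.75,-0.02,0,0;0.95,-0.02,0,0;1.1,-0.02,0,0'; python3 shift.py '0.08,0,0,0;0.14,0,0,0;0.14,0,0,0;0.14,0,0,0'; python3 go.py 495.9 36.6 345.6 .162;  python3 - <<'E'
from h import *;from bench import env
b=[cv2.cvtColor(env.read_camera(n)["pixels"],cv2.COLOR_RGB2BGR) for n in("scene","top")]
cv2.imwrite("pics/g3.png",np.hstack([crop(b[0],230,150,100,110,4),crop(b[1],195,85,100,110,4)]))
E
```

```text
time: 6.1
tool_pos: [482.5, 33.6, 346.1]
ee_rot: [-3.131, -0.253, 0.002]
force: [-0.2, -0.1, -2.3]
opening: 17.8
grip_force: 30.0
time: 6.5
tool_pos: [494.7, 36.4, 346.8]
ee_rot: [3.131, 0.255, 0.0]
force: [0.8, 0.2, -1.4]
opening: 18.0
grip_force: 30.0
t 6.5 pos [494.71  36.4  346.8 ] yaw 0.1624 zax [ 0. -0. -1.] F [ 0.81  0.23 -1.42] open 18.0 shift [ 1.2  -0.01  1.2 ] turn 0.0004
```

View pics/g3.png

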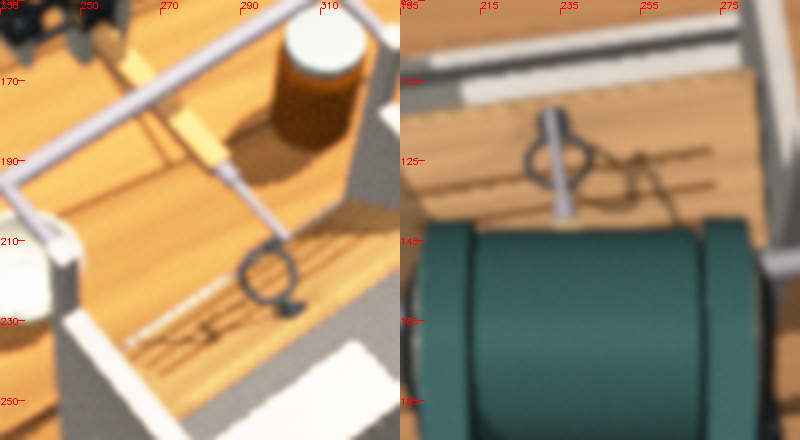

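The tip is at top (232.1,111.6) / scene (301.1,208.9), above the ring. I'll triangulate it against the ring.

```bash
python3 - <<'E'
from h import *
e=np.array([.987,.161,0])
T,g=tri((232.1,111.6),(301.1,208.9));print(T,g,"hook est",T-13.5*e-[0,0,20],plane("top",(232.1,111.6),366))
E
```

```text
[704.76  71.1  367.52] 1.3254712771315862 hook est [691.44  68.93 347.52] [705.06  70.57 366.  ]
```

To row units: 2 mm is 0.02, 38 mm is 0.38.

```bash
python3 shift.py '0.02,0,0.08,0;0.02,0,0.16,0;0.02,0,0.24,0;0.02,0,0.32,0;0.02,0,0.38,0'; python3 shift.py '0,0,0.05,0;0,0,0.07,0;0,0,0.07,0'; python3 go.py 485 34.8 306 .162; python3 - <<'E'
from h import *;from bench import env
b=[cv2.cvtColor(env.read_camera(n)["pixels"],cv2.COLOR_RGB2BGR) for n in("scene","top")]
cv2.imwrite("pics/g4.png",np.hstack([crop(b[0],255,180,80,80,5),crop(b[1],200,90,80,80,5)]))
E
```

```text
time: 7.1
tool_pos: [496.9, 37.0, 307.6]
ee_rot: [-3.131, -0.255, 0.001]
force: [0.7, -0.9, -1.0]
opening: 18.1
grip_force: 30.0
time: 7.4
tool_pos: [497.0, 37.0, 301.5]
ee_rot: [-3.131, -0.256, 0.0]
force: [-0.1, -0.8, -1.2]
opening: 17.6
grip_force: 30.0
t 7.4 pos [497.    36.99 301.49] yaw 0.1629 zax [-0.  0. -1.] F [-0.12 -0.82 -1.16] open 17.6 shift [-12.2    0.22  -4.51] turn 0.0009
```

View pics/g4.png

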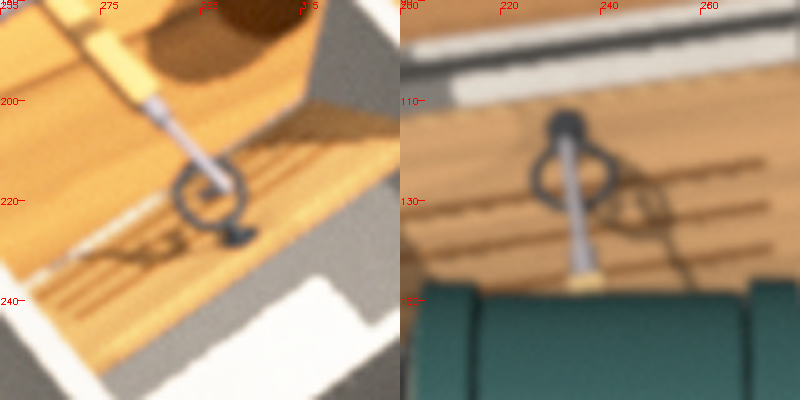

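The prong tip is through the ring in both views. Now I'll pull.

To row units: -32 mm is -0.32, -25 mm is -0.25.

```bash
python3 shift.py '-0.05,0,-0.02,0;-0.11,0,-0.04,0;-0.18,0,-0.05,0;-0.25,0,-0.06,0;-0.32,0,-0.07,0'; python3 shift.py '-0.07,0,0,0;-0.14,0,0,0;-0.21,0,0,0;-0.28,0,0.01,0;-0.34,0,0.02,0';python3 shift.py '0,0,0,0'; python3 go.py 405 21.7 297.6 .162
```

```text
time: 8.0
tool_pos: [464.9, 31.7, 309.0]
ee_rot: [3.131, 0.255, 0.001]
force: [3.8, 0.1, -1.6]
opening: 17.4
grip_force: 30.0
time: 8.5
tool_pos: [431.3, 26.2, 306.6]
ee_rot: [3.131, 0.255, -0.0]
force: [2.6, 0.6, -1.3]
opening: 17.5
grip_force: 30.0
time: 8.6
tool_pos: [431.1, 26.2, 306.6]
ee_rot: [3.131, 0.255, -0.001]
force: [0.1, -0.7, -1.3]
opening: 17.5
grip_force: 30.0
t 8.6 pos [431.11  26.18 306.6 ] yaw 0.1628 zax [-0. -0. -1.] F [ 0.12 -0.73 -1.28] open 17.5 shift [-26.49   0.19   9.01] turn 0.0008
```

Force of 3–4 N while moving: the flap is following. I'll continue to the stop.

```bash
python3 shift.py '-0.06,0,0.02,0;-0.12,0,0.04,0;-0.18,0,0.06,0;-0.22,0,0.07,0;-0.24,0,0.08,0'; for i in 1; do python3 shift.py '-0.02,0,0,0;-0.04,0,0.01,0'; python3 shift.py '-0.015,0,0,0;-0.03,0,0.01,0'; done; python3 go.py 405 21.7 297.6 .162
```

```text
time: 9.1
tool_pos: [407.8, 22.3, 298.6]
ee_rot: [-3.131, -0.255, -0.0]
force: [2.2, 0.2, -1.3]
opening: 18.1
grip_force: 30.0
time: 9.3
tool_pos: [404.3, 21.8, 297.6]
ee_rot: [-3.131, -0.255, -0.0]
force: [13.2, 1.9, -3.7]
opening: 17.9
grip_force: 30.0
time: 9.5
tool_pos: [403.4, 21.6, 296.8]
ee_rot: [-3.131, -0.256, -0.009]
force: [35.7, 6.0, -6.6]
opening: 17.7
grip_force: 30.0
t 9.5 pos [403.4   21.62 296.82] yaw 0.1633 zax [ 0.01  0.   -1.  ] F [35.71  5.96 -6.58] open 17.7 shift [ 1.59  0.18 -0.77] turn 0.0013
```

The force has risen to 36 N, so the flap is at its stop. I'll relieve the load and look.

```bash
python3 shift.py '0.03,0,0,0;0.06,0,0,0;0.08,0,0,0;0.08,0,0,0'; python3 go.py 405 21.7 297.6 .162; python3 - <<'E'
from h import *;from bench import env
b=[cv2.cvtColor(env.read_camera(n)["pixels"],cv2.COLOR_RGB2BGR) for n in("scene","top")]
cv2.imwrite("pics/g5.png",np.hstack([crop(b[0],230,150,100,100,4),crop(b[1],190,85,100,100,4)]))
E
```

```text
time: 9.9
tool_pos: [409.3, 22.6, 296.6]
ee_rot: [-3.131, -0.256, 0.001]
force: [-0.2, 0.6, -0.8]
opening: 18.0
grip_force: 30.0
t 9.9 pos [409.27  22.58 296.57] yaw 0.1628 zax [-0. -0. -1.] F [-0.19  0.56 -0.83] open 18.0 shift [-4.36  0.18 -1.03] turn 0.0008
```

View pics/g5.png

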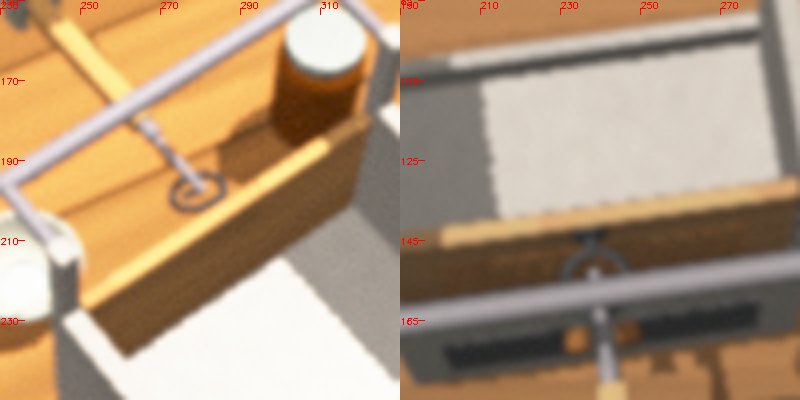

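The flap stands upright, with the prong tip in the ring at top (238.5,152.6) / scene (280.6,196.1).

```bash
python3 - <<'E'
from h import *
e=np.array([.987,.161,0])
T,g=tri((238.5,152.6),(280.6,196.1));H=np.array([647.5,61.3,205])
print(T,g,"hook rel larder x,z",(T-13.5*e-H)@e+10,T[2]-20,"len from tcp",(T-[409.27,22.58,0])@e)
# predicted flap-top edge pixels when shut (x 4..16 / z 335)
for q in(0,.05): print(q,(tri((234.4,125),(296.6,218))[0]),[proj(n,H+e*(101*np.sin(q)-35*np.cos(q))+[0,0,101*np.cos(q)+35*np.sin(q)]) for n in("top","scene")])
E
```

```text
[618.29  56.96 317.96] 3.5352438211275863 hook rel larder x,z -33.034413610065556 297.96136848848164 len from tcp 211.8337313899344
0 [694.88  68.63 300.34] [array([[238.49, 155.75]]), array([[278.54, 197.09]])]
0.05 [694.88  68.63 300.34] [array([[238.17, 153.6 ]]), array([[279.64, 198.  ]])]
```

Now I'll unhook by moving along the prong's own axis.

To row units: -25 mm is -0.25, -20 mm is -0.2.

```bash
python3 shift.py '0.025,0,-0.05,0;0.05,0,-0.1,0;0.075,0,-0.15,0;0.1,0,-0.2,0;0.12,0,-0.25,0'; python3 shift.py '0.025,0,-0.05,0;0.05,0,-0.1,0;0.07,0,-0.15,0;0.09,0,-0.2,0;0.11,0,-0.25,0'; python3 shift.py '0,0,0,0;0,0,0,0'; python3 go.py 372 16 346 .162; python3 - <<'E'
from h import *;from bench import env
b=[cv2.cvtColor(env.read_camera(n)["pixels"],cv2.COLOR_RGB2BGR) for n in("scene","top")]
cv2.imwrite("pics/g6.png",np.hstack([crop(b[0],230,150,100,100,4),crop(b[1],190,85,100,100,4)]))
E
```

```text
time: 10.5
tool_pos: [421.3, 24.5, 322.2]
ee_rot: [3.131, 0.255, 0.0]
force: [0.0, 1.2, -1.5]
opening: 17.7
grip_force: 30.0
time: 11.0
tool_pos: [432.1, 26.3, 347.1]
ee_rot: [-3.131, -0.255, 0.0]
force: [0.2, 0.5, -0.6]
opening: 17.6
grip_force: 30.0
time: 11.2
tool_pos: [431.9, 26.3, 346.6]
ee_rot: [-3.131, -0.256, 0.0]
force: [-0.5, -0.2, -1.7]
opening: 17.7
grip_force: 30.0
t 11.2 pos [431.94  26.29 346.57] yaw 0.1628 zax [-0. -0. -1.] F [-0.53 -0.18 -1.69] open 17.7 shift [-60.81   0.43   0.58] turn 0.0008
```

View pics/g6.png

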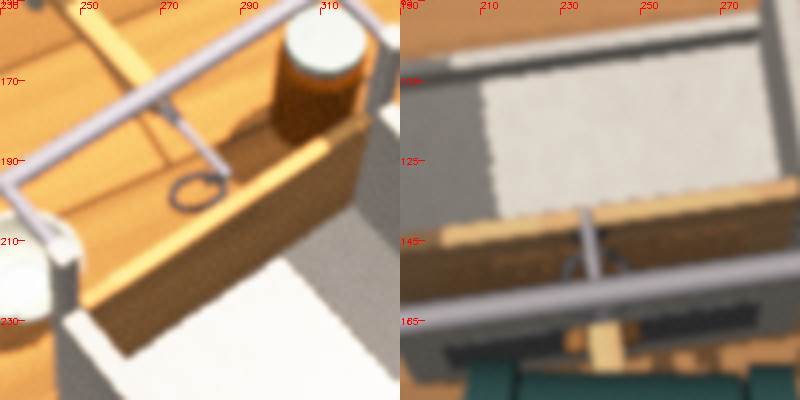

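The hook is out above the ring and the flap is unchanged. That uses up my picture views (one too many), so from here I'll check numerically. Retreating, then going back over the cradle.

Careful with the scale: shifts go in units of 100 mm and turns go in units of 0.05 rad. That gives: -60 mm is -0.6, -50 mm is -0.5.

```bash
python3 shift.py '-0.12,0,0,0;-0.24,0,0,0;-0.36,0,0,0;-0.5,0,0,0;-0.6,0,0,0'; python3 shift.py '0,0.3,0,0;-0.01,0.7,0,0;-0.02,1.15,0,0;-0.03,1.6,0,0.2;-0.04,2.05,0,0.46';  python3 go.py 381.4 -332.6 345 .139
```

```text
time: 11.8
tool_pos: [371.3, 16.4, 346.9]
ee_rot: [3.131, 0.255, 0.001]
force: [0.7, 0.2, -1.6]
opening: 17.6
grip_force: 30.0
time: 12.3
tool_pos: [401.1, -188.1, 347.0]
ee_rot: [3.133, 0.218, 0.001]
force: [1.4, 1.4, -1.8]
opening: 17.8
grip_force: 30.0
t 12.3 pos [ 401.15 -188.13  347.04] yaw 0.1392 zax [ 0. -0. -1.] F [ 1.4   1.45 -1.76] open 17.8 shift [-39.6  140.33   2.08] turn 0.0002
```

To row units: -20 mm is -0.2, 2 mm is 0.02.

```bash
python3 shift.py '-0.1,0.35,0,0;-0.2,0.75,0,0;-0.3,1.1,0,0;-0.38,1.35,0.01,0;-0.396,1.4,0.02,0'; python3 shift.py '0,0,0,0;0,0,0,0;0,0,0,0'; python3 go.py 381.4 -332.6 344 .139; python3 - <<'E'
from h import *;from bench import env
b=[cv2.cvtColor(env.read_camera(k)["pixels"],cv2.COLOR_RGB2BGR) for k in("scene","top")]
n=np.hstack([crop(b[0],60,150,150,140,4)[:,:600],crop(b[1],360,160,50,140,4)]);cv2.imwrite("pics/g7.png",n)
o=cv2.imread("pics/g2.png")
for nm,(x,y,w,h) in dict(sc_tip=(340,255,70,90),top_tip=(705,20,60,110),sc_bg=(300,380,170,110)).items():
    m=cv2.matchTemplate(n[y-24:y+h+24,x-24:x+w+24],o[y:y+h,x:x+w],cv2.TM_CCOEFF_NORMED);_,v,_,l=cv2.minMaxLoc(m);print(nm,round(v,3),"px shift",(l[0]-24)/4,(l[1]-24)/4)
E
```

```text
time: 12.8
tool_pos: [381.1, -332.4, 344.2]
ee_rot: [-3.134, -0.215, 0.001]
force: [-0.5, 0.2, -1.5]
opening: 17.8
grip_force: 30.0
time: 13.1
tool_pos: [382.4, -329.5, 345.1]
ee_rot: [3.133, 0.221, 0.001]
force: [-0.6, -0.0, -1.9]
opening: 17.6
grip_force: 30.0
t 13.1 pos [ 382.43 -329.54  345.06] yaw 0.1409 zax [ 0. -0. -1.] F [-0.59 -0.02 -1.9 ] open 17.6 shift [-1.46  2.89  1.07] turn 0.0019
sc_tip 0.98 px shift 0.75 -0.5Traceback (most recent call last):
  File "<stdin>", line 6, in <module>
cv2.error: OpenCV(4.12.0) /io/opencv/modules/imgproc/src/templmatch.cpp:1179: error: (-215:Assertion failed) _img.size().height <= _templ.size().height && _img.size().width <= _templ.size().width in function 'matchTemplate'
```

The pole sits in the grip as before. I'll descend towards the notches.

To row units: -1 mm is -0.01, 180 mm is 1.8.

```bash
python3 shift.py '-0.01,0.025,0.35,0;-0.01,0.025,0.75,0;-0.01,0.025,1.15,0;-0.01,0.025,1.5,0;-0.01,0.025,1.8,0'; python3 shift.py '0,0,0.2,0;0,0,0.35,0;0,0,0.4,0;0,0,0.4,0;0,0,0.4,0'; python3 go.py 381.4 -332.6 65 .139;python3 shift.py '0,0,0,0'; python3 go.py 381.4 -332.6 65 .139
```

```text
time: 13.7
tool_pos: [381.5, -332.3, 162.8]
ee_rot: [-3.133, -0.221, 0.001]
force: [0.6, -0.4, -1.8]
opening: 17.8
grip_force: 30.0
time: 14.2
tool_pos: [382.0, -333.4, 125.8]
ee_rot: [3.133, 0.22, 0.002]
force: [-0.4, 0.5, -0.6]
opening: 17.7
grip_force: 30.0
t 14.2 pos [ 382.03 -333.4   125.84] yaw 0.14 zax [ 0. -0. -1.] F [-0.4   0.45 -0.63] open 17.7 shift [-0.57 -0.95 60.84] turn 0.001
time: 14.3
tool_pos: [382.0, -333.5, 125.8]
ee_rot: [3.133, 0.219, 0.002]
force: [0.6, 0.4, -1.6]
opening: 17.9
grip_force: 30.0
t 14.3 pos [ 381.98 -333.46  125.78] yaw 0.1398 zax [ 0. -0. -1.] F [ 0.57  0.43 -1.61] open 17.9 shift [-0.52 -1.   60.78] turn 0.0008
```

To row units: 54 mm is 0.54, 50 mm is 0.5.

```bash
python3 shift.py '-0.005,-0.008,0.15,0;-0.005,-0.008,0.3,0;-0.005,-0.008,0.42,0;-0.005,-0.008,0.5,0;-0.005,-0.008,0.54,0'; python3 shift.py '0,0,0.02,0;0,0,0.04,0;0,0,0.06,0;0,0,0.06,0'; python3 go.py 381.4 -332.6 65 .139
```

```text
time: 14.8
tool_pos: [380.7, -332.1, 69.3]
ee_rot: [-3.133, -0.219, 0.002]
force: [0.3, -0.2, -1.3]
opening: 17.6
grip_force: 30.0
time: 15.2
tool_pos: [381.1, -332.5, 64.8]
ee_rot: [3.134, 0.219, 0.001]
force: [0.6, -0.2, -0.8]
opening: 17.7
grip_force: 30.0
t 15.2 pos [ 381.15 -332.52   64.78] yaw 0.1398 zax [ 0. -0. -1.] F [ 0.63 -0.22 -0.78] open 17.7 shift [ 0.24  0.12 -0.22] turn 0.0008
```

Back at the original rest height and barely touching. I'll open gently, then rise.

```bash
python3 shift.py '0,0,0.005,0;0,0,0.005,0;0,0,0.005,0;0,0,0.005,0;0,0,0.005,0' 30; python3 shift.py '0,0,0,0;0,0,0,0;0,0,0,0;0,0,0,0;0,0,0,0' 90;python3 shift.py '0,0,0,0;0,0,0,0;0,0,0,0;0,0,0,0' ; python3 shift.py '0,0,-0.1,0;0,0,-0.25,0;0,0,-0.5,0;0,0,-0.85,0;0,0,-1.25,0'; python3 shift.py '-0.15,0.3,-0.1,0;-0.3,0.7,-0.2,0;-0.45,1.15,-0.2,0;-0.6,1.6,-0.2,0;-0.75,2,-0.2,0'; python3 shift.py '-0.3,0.4,0,0;-0.6,0.8,0,0;-0.8,1.1,0,0;-0.85,1.15,0,0'; python3 go.py 381.4 -332.6 65 .139
python3 - <<'E'
from h import *;from bench import env
from itertools import product
def mt(o,n,x,y,w,h,k=4,P=8):
    o,n=[cv2.resize(i,None,fx=k,fy=k,interpolation=cv2.INTER_CUBIC) for i in(o,n)]
    m=cv2.matchTemplate(n[(y-P)*k:(y+h+P)*k,(x-P)*k:(x+w+P)*k],o[y*k:(y+h)*k,x*k:(x+w)*k],cv2.TM_CCOEFF_NORMED);_,v,_,l=cv2.minMaxLoc(m);return round(v,3),l[0]/k-P,l[1]/k-P
for k,rois in dict(scene=dict(tip=(163,255,16,20),shaft=(135,205,40,55),jarb=(185,218,24,30),bowl=(218,202,24,30),jara=(295,148,30,40),pole=(125,192,55,85)),top=dict(tip=(357,182,16,30),pole=(355,182,35,85),jarb=(305,215,32,30),jara=(138,217,38,36),bowl=(250,205,44,42))).items():
    im=env.read_camera(k)["pixels"];cv2.imwrite(f"pics/{k}9.png",im[:,:,::-1])
    for a,r in rois.items(): print(k,a,mt(D[k]["pixels"],im,*r))
    print(k,"flap vs shut pic",end=" ")
    g=cv2.imread("pics/g6.png"); 
    x0,y0=(230,150) if k=="scene" else (190,85)
    half=g[:,:400] if k=="scene" else g[:,400:]
    n=crop(im[:,:,::-1].copy(),x0,y0,100,100,4)
    x,y,w,h=(90,110,290,180) if k=="scene" else (50,180,330,60)
    m=cv2.matchTemplate(n[y-20:y+h+20,x-20:x+w+20],half[y:y+h,x:x+w],cv2.TM_CCOEFF_NORMED);_,v,_,l=cv2.minMaxLoc(m);print(v,(l[0]-20)/4,(l[1]-20)/4)
E
```

```text
time: 15.7
tool_pos: [381.0, -332.4, 64.2]
ee_rot: [3.134, 0.219, 0.0]
force: [-0.7, -0.6, -0.3]
opening: 30.3
grip_force: 0.0
time: 16.2
tool_pos: [381.0, -332.4, 64.2]
ee_rot: [3.134, 0.219, 0.0]
force: [-0.1, 0.7, 0.2]
opening: 65.3
grip_force: 0.0
time: 16.6
tool_pos: [381.0, -332.4, 64.2]
ee_rot: [3.134, 0.219, 0.0]
force: [0.1, 0.3, -0.1]
opening: 89.6
grip_force: 0.0
time: 17.1
tool_pos: [380.7, -332.2, 191.3]
ee_rot: [-3.134, -0.219, 0.0]
force: [0.6, -0.1, -0.4]
opening: 90.0
grip_force: 0.0
time: 17.6
tool_pos: [334.0, -543.1, 210.8]
ee_rot: [3.133, 0.219, 0.001]
force: [0.7, -0.2, 0.2]
opening: 90.0
grip_force: 0.0
time: 18.0
tool_pos: [264.2, -669.3, 209.6]
ee_rot: [3.134, 0.215, -0.001]
force: [0.5, -0.1, -0.5]
opening: 90.1
grip_force: 0.0
t 18.0 pos [ 264.23 -669.35  209.65] yaw 0.1371 zax [-0. -0. -1.] F [ 0.5  -0.09 -0.53] open 90.1 shift [ 162.16 -317.6   144.52] turn -0.0019
scene tip (0.997, -0.25, 0.25)
scene shaft (0.985, -0.25, 0.25)
scene jarb (1.0, 0.0, 0.0)
scene bowl (1.0, 0.0, 0.0)
scene jara (0.957, 0.0, -0.25)
scene pole (0.98, -0.25, 0.25)
scene flap vs shut pic 0.9826213121414185 0.0 0.0
top tip (0.983, 0.25, 0.0)
top pole (0.993, 0.25, -0.25)
top jarb (1.0, 0.0, 0.0)
top jara (1.0, 0.0, 0.0)
top bowl (1.0, 0.0, 0.0)
top flap vs shut pic 0.9908305406570435 0.0 0.0
```

```bash
python3 - <<'E'
from h import *;from bench import env
g,o=cv2.imread("pics/g6.png"),cv2.imread("pics/g5.png");ok=True
for x,y,w,h in((90,180,280,110),(450,180,110,55)):
    m=cv2.matchTemplate(g[y-20:y+h+20,x-20:x+w+20],o[y:y+h,x:x+w],cv2.TM_CCOEFF_NORMED);_,v,_,l=cv2.minMaxLoc(m);print(v,l[0]-20,l[1]-20);ok&=max(abs(l[0]-20),abs(l[1]-20))<=1
if ok: print(env.hand_in())
E
```

```text
0.992625892162323 0 0
0.9996756911277771 0 0
the job is handed in; nothing more can be done
None
```

The job is handed in: the flap was pulled shut against its stop, and the pole is back in both notches within about 1 mm of where it lay, hook end the same way. The jars and bowl have not moved, and it took about 18 of the 72 s; I viewed 11 pictures, one over the limit of 10.

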